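# Reset and clamp the tool rest of a bench grinder

## Robot

A 6-joint arm with a two-finger parallel gripper is mounted at the origin on a cart in front of the work surface, level with it; the furniture and walls round the work are solid. World frame = base frame: x ahead of the robot, y to its left, z up, the work surface at z = 0. Lengths are in m, angles in degrees, forces in N, time in s.
With the tool pointing down it reaches from about 0.25 to 0.725 m from the base axis. Payload 9.7 kg.
Tool frame: the origin (TCP) lies between the finger pads; the fingertips stand 11 mm ahead of it and the grasp point (between the pads) lies 8 mm behind it; y points along the fingers, x is the direction in which the jaws open and shut, and the axes are right-handed (so a half turn about y gives the same grasp; the last joint's range is limited). The gripper opens to 85 mm and grips with 20 to 120 N. Pads are 22 mm wide; open, the fingers measure 114 mm over their backs; the gripper's body (76 mm by 85 mm) begins 54 mm behind the grasp point. The pads swing forward as they close: fully open they stand 13 mm farther back than shut.
Start: joints at [-63.083, 4.979, 10.078, 95.1, 0, 90], TCP at [0.249, -0.49, 0.242] pointing down, gripper open.
Joint ranges: [-179.16, 179.16], [-48.56, 103.87], [-65.8, 70.77], [-126.05, 130.52], [-82.76, 87.17], [-180, 180]. Speed limits (degrees/s): [127.2, 127.2, 147.25, 180, 180, 180].

## Interface

Orientations are given as [roll, pitch, yaw] about the fixed x, y, z axes, in that order (R = Rz(yaw) Ry(pitch) Rx(roll)).
In Python, from workcell import bot, vision gives the robot as it stands. The module is installed in compiled form; this text tells all that it offers.
- The arm moves only by the shell command python3 -m crank 'ROWS' [OPENING] [FORCE]. ROWS is text: rows parted by semicolons, each of 6 numbers parted by spaces: the shift along the tool's x, y, z in m, then the turn, a rotation vector about the tool's x, y, z in rad. A call has 1 to 8 rows; each row is the pose to reach, as a shift and turn from the pose commanded when the call began, along the tool's axes at that moment; what a row does not reach only later rows make up. A row lasts 1/10 s, in which the tool goes at most 50 mm and 8.59 degrees, less where a joint would pass 70% of its speed; a pose out of reach is approached as far as the arm can. A call with a gripper value outside its range is refused whole. OPENING is the gripper's target within -1 to 1 (shut at 1, half-way at 0, fully open at -1), set as the call begins (- or left out, the last holds). The fingers move at their own pace and stop on an object; FORCE is the grip in N (left out, the last holds). Time passes only in rows, so rows that repeat a pose let the fingers close. It gives the time, the measured TCP pose, the force and the opening at its end, in the units of the state.
- bot.get_obs(): the state, without advancing time (a new reading comes with each control period).
- vision.camera(name): name is "side" or "top" or "wrist"; returns the picture (384x512x3 uint8, red, green, blue); there is no depth.
- vision.get_calibration(name): a dict with "fx", "fy", "cx", "cy" (pixels), "rvec" (rotation vector, rad) and "tvec" (3), from world to camera coordinates, as OpenCV has them. Camera axes: x right, y down, z forward; pixel columns grow to the right and rows downward; lengths in m; the calibration is good to about 2 mm. The wrist camera is an equidistant fisheye: a pixel r from the principal point sees the ray r / f radians off the axis. A picture is of the moment at which its call begins: read the wrist's pose just before it. get_calibration takes no time and is no camera call; for the wrist camera it gives the pose at the moment of the call.
- bot.job_done(): hands the job in, once; it reports no verdict.
The state is a dict: "time": time; "q": joint angles; "qd": joint speeds; "joint_efforts": joint torques, N m; "ee_pos": TCP position; "tcp_rot": TCP orientation; "wrist_force": force on the tool from outside, world axes, zero at the start; "torque": the same for the moment, N m; "opening": finger opening in m.
Only numpy, scipy, OpenCV 4.12 (cv2) and the standard library are available. Lean on these libraries where they do the work, as an engineer would, in place of code of your own. Each camera call takes 0.05 s, during which the arm holds its last target. There are 200 camera calls.

## Task

The tool rest at the grinder's right-hand wheel has slipped back and its clamp is slack. Slide the rest straight towards the wheel until only about 2 mm of gap is left, without leaving it touching the stone, then clamp it there by turning the bar knob under the rest counter-clockwise (as seen from above) until it is tight. Leave the other things lying on the bench alone.

Things in the scene. Friction and masses are not known exactly. Their poses are not given: they have to be found in the camera images.
- tool_rest (a joint): slide of the right-hand tool rest, a slotted bright steel plate 52 mm deep, 56 mm wide and 6 mm thick, level, 122 to 128 mm above the bench. Reading in m: 0 fully back, growing along the grinder's +x as it goes to the wheel. The gap between its rear edge and the stone is 0.024 minus the reading (2 mm gap at 0.022). Unclamped it slides at about 5 N and stays where it is left.
- clamp_knob (a joint): turn of the bar knob under the right-hand rest, in rad about vertical: grows counter-clockwise seen from above (tightening). 0 is slack; the bolt head bites on the rest at 0.5, is tight from about 0.7 and stops at 1.1; when let go beyond 0.9 it springs back to about 0.88 and holds. Turns at 0.14 N m slack, up to 0.35 N m tight. It does not move with the rest.
- rest_front (a point): middle of the front edge (towards the robot) of the right-hand rest, half-way up its 6 mm thickness; axes as the grinder's. At a 2 mm gap it lies 16 mm in front of the knob's axis
- rest_back (a point): middle of the rear edge of the right-hand rest, half-way up; this edge faces the stone
- wheel_front (a point): foremost point of the grey right-hand stone (150 mm across, 20 mm thick) at the rest's height; the gap is measured to here
- knob_grip (a point): centre of the black bar of the knob under the right-hand rest: bar 50 mm long (x axis), 12 mm thick (y), 34 mm high, on a vertical axis; centre 73 mm above the bench, top of the bar 90 mm. Above it a 12 mm neck, a washer 24 mm across and the bracket, whose underside is at 116 mm and front edge 8 mm ahead of the axis. At knob reading 0 the bar's x lies 0.55 rad clockwise of the grinder's x
- grinder: dark bench grinder with two guarded wheels, 290 mm wide, fixed. Origin on the bench under its middle, x to its back, y to its left, z up. Axle 130 mm up; right-hand wheel at y -125 mm, knob axis at x -113, y -125. Over each rest a sloping clear eye shield 84 mm wide: lower edge 6 mm behind the knob's axis, 210 mm above the bench, rising to the back. The left-hand rest is set already
- clamp_bolt: round dark bolt head, 18 mm across, in the slot on top of the right-hand rest; the knob below draws it down on the rest. Origin at its underside
- cold_chisel: dark steel cold chisel 192 x 22 x 17 mm lying on the bench, origin under its middle; not to be disturbed
- tape_measure: yellow and black tape measure 38 x 87 x 66 mm standing on the bench, origin under its middle; not to be disturbed
- bearing: steel ball bearing 52 mm across, 15 mm high, lying on the bench, origin under its middle; not to be disturbed
- marker: white marker pen with a blue cap, 131 x 18 x 17 mm, lying on the bench, origin under its middle; not to be disturbed

How it is judged (in metres and radians):
On the way, in this order (a step that is already met when the one before it is completed fails the run):
1. the rest stands 0.8 to 3.6 mm from the stone (value of joint tool_rest between 0.0204 and 0.0232 m), for 0.3 s.
2. the clamp is tight on the rest (contact force between clamp_bolt and tool_rest above 25 N), for 0.3 s.
At the end, for the whole second after the job is handed in: the right-hand rest stands 0.8 to 3.6 mm from the stone and is clamped: the bolt head presses on it with more than 25 N (all of step 1 and contact force between clamp_bolt and tool_rest above 25 N); the robot touches nothing.
It fails at once if something lying on the bench is pushed more than 3 cm (distance of any of cold_chisel, tape_measure, bearing, marker from where it was at the start of the episode above 0.03 m).
It also fails if it takes over 45 s, if anything falls off the work surface, if the arm or the gripper's body presses on something with over 40 N, if the wrist force passes 120 N, or if a joint passes its speed limit or range.

## Working session

There is one attempt and no reset: what is moved stays moved. The work goes in short steps, Python scripts to look and compute and a shell command to move; the robot and the scene stay as the last step left them, time stands still between calls to the robot, and variables do not carry over. Pictures are saved under pics/ and viewed, about 8 in all and at most 12, crops included, and the job is handed in when it is done.

```bash
mkdir -p pics
python3 - <<'E'
from workcell import bot, vision
import cv2,numpy as np
for n in("top","side"):
    im=vision.camera(n); cv2.imwrite(f"pics/{n}0.png",im[:,:,::-1])
    c=vision.get_calibration(n);R=cv2.Rodrigues(np.array(c['rvec']))[0]
    print(n,{k:np.round(v,4).tolist() for k,v in c.items()},"cam",-R.T@np.array(c['tvec']))
a=cv2.imread("pics/top0.png");b=cv2.imread("pics/side0.png")
cv2.imwrite("pics/both0.png",cv2.resize(np.vstack([a,b]),None,fx=.78,fy=.78))
print(bot.get_obs())
E
```

```text
top {'fx': 386.1947, 'fy': 386.1947, 'cx': 254.7699, 'cy': 192.1622, 'rvec': [2.124, -2.0943, 0.2267], 'tvec': [0.0546, 0.5341, 1.1159]} cam [0.2849478  0.06133122 1.20350997]
side {'fx': 393.359, 'fy': 393.359, 'cx': 260.2603, 'cy': 191.089, 'rvec': [0.0954, -2.7444, 1.4019], 'tvec': [0.5186, 0.0489, 1.3491]} cam [0.4100842  1.10234002 0.84143241]
{'time': 0.1, 'q': array([-6.30833356e+01,  5.00922662e+00,  1.00396992e+01,  9.51022120e+01,
        3.89177013e-04,  8.99990552e+01]), 'qd': array([-0.03022715, -0.0573848 ,  0.10237447,  0.01054006,  0.04654161,
        0.08469462]), 'joint_efforts': array([-2.82153524e-04, -5.21562195e+01,  4.65653300e+01,  1.59933855e-02,
        4.54674046e-05,  3.07459095e-05]), 'ee_pos': array([ 0.24889015, -0.49023173,  0.24164803]), 'tcp_rot': array([-8.99996096e+01,  7.17394396e-02, -6.30823908e+01]), 'wrist_force': array([-0.34324071, -0.83285589, -0.85573902]), 'torque': array([ 0.01909837,  0.00784366, -0.01630226]), 'opening': 0.08537918332209178}
```

View pics/top0.png

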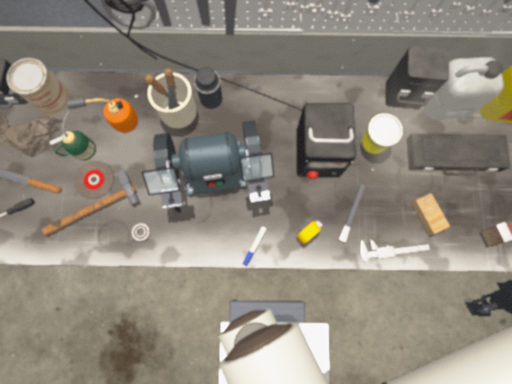

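View pics/side0.png

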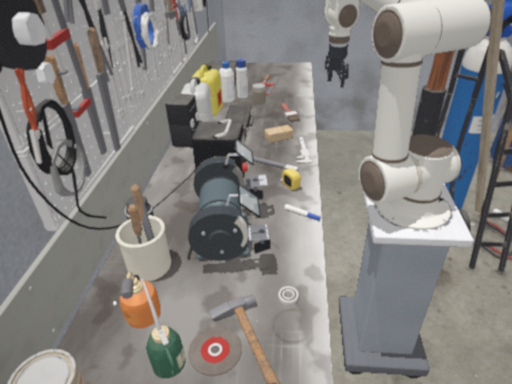

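The top view shows the grinder centred near (210,165), with the right-hand rest near (260,196). The marker is at (255,246), the tape at (310,232), the bearing at (140,232) and the chisel at (352,213). The side view shows the right-hand rest at about (258,182).

Run:
```python
import cv2,numpy as np
a=cv2.imread("pics/top0.png")[120:220,135:285];b=cv2.imread("pics/side0.png")[140:260,185:305]
a=cv2.resize(a,(750,500),interpolation=cv2.INTER_CUBIC);cv2.imwrite("pics/c0.png",a)
```

```text
(no output)
```

View pics/c0.png

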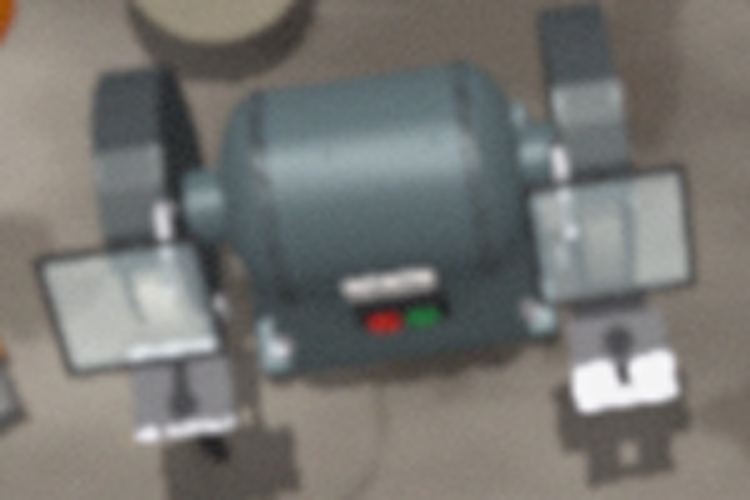

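The crop shows the right rest's front edge from (580,412) to (680,398), with the bolt at (617,338). The right shield's lower edge runs (545,298)–(690,282) and the left one (72,375)–(218,352).

```bash
cat > h.py <<'E'
from workcell import bot, vision
import cv2,numpy as np
def ray(n,u,v,c=None):
    c=c or vision.get_calibration(n);R=cv2.Rodrigues(np.array(c['rvec']))[0];o=-R.T@np.array(c['tvec'])
    a=np.array([(u-c['cx'])/c['fx'],(v-c['cy'])/c['fy']])
    if n=='wrist':
        r=np.hypot(*a); d=np.array([*(a/r*np.sin(r)),np.cos(r)]) if r>0 else np.array([0,0,1.])
    else: d=np.array([*a,1])
    return o,R.T@d
def onz(n,u,v,z,c=None):
    o,d=ray(n,u,v,c);return (o+d*(z-o[2])/d[2])[:2]
def fit(m,w):
    m=np.array(m);w=np.array(w);a=m-m.mean(0);b=w-w.mean(0)
    t=np.arctan2((a[:,0]*b[:,1]-a[:,1]*b[:,0]).sum(),(a*b).sum());R=np.array([[np.cos(t),-np.sin(t)],[np.sin(t),np.cos(t)]])
    o=w.mean(0)-R@m.mean(0);return t,o,R,w-(m@R.T+o)
def project(n,P,c=None):
    c=c or vision.get_calibration(n);R=cv2.Rodrigues(np.array(c['rvec']))[0];q=R@np.array(P)+np.array(c['tvec'])
    a=q[:2]/q[2]
    if n=='wrist':
        r=np.hypot(*a);a=a/r*np.arctan2(np.hypot(*q[:2]),q[2])
    return c['fx']*a[0]+c['cx'],c['fy']*a[1]+c['cy']
E
python3 - <<'E'
from h import *
f=lambda x,y,z:onz('top',135+x/5-.4,120+y/5-.4,z)
m=[(-.107,-.083),(-.107,-.167),(-.107,.167),(-.107,.083),(-.113,-.125)]
w=[f(545,298,.21),f(690,282,.21),f(72,375,.21),f(218,352,.21),f(618,338,.134)]
t,o,R,e=fit(m,w);print(np.degrees(t),o);print(np.round(e*1000,1))
k=R@[-.113,-.125]+o;print("knob",k)
a,b=f(580,412,.125),f(680,398,.125);print("front edge",a,b,"in grinder",(R.T@(a-o)),R.T@(b-o))
for n,x,y,z in(("marker",255,246,.01),("tape",310,232,.06),("bear",140,232,.01),("chis",352,213,.01)):print(n,onz('top',x,y,z))
E
```

```text
9.654385588102178 [0.62319047 0.19550269]
[[ 3.3 -3.6]
 [-0.9  2.4]
 [-0.1 -2.4]
 [-0.7  4.4]
 [-1.6 -0.8]]
knob [0.53275393 0.05332241]
front edge [0.48980524 0.07355331] [0.49872902 0.0167621 ] in grinder [-0.15194761 -0.09785294] [-0.15267436 -0.15533639]
marker [0.37443108 0.05913189]
tape [ 0.4141879  -0.10323585]
bear [0.41241262 0.41514237]
chis [ 0.48118505 -0.24278885]
```

```bash
cat >> h.py <<'E'
from scipy.spatial.transform import Rotation as Ro
YAW=np.radians(9.5)
def to(pos,head,pitch=0,jaw='v'):
    "head: world heading of the fingers deg; pitch: down deg; jaw v/h. Prints row reaching it."
    s=bot.get_obs();R0=Ro.from_euler('xyz',s['tcp_rot'],degrees=True)
    h,p=np.radians([head,pitch]);y=np.array([np.cos(h)*np.cos(p),np.sin(h)*np.cos(p),-np.sin(p)]);side=np.array([-np.sin(h),np.cos(h),0])
    if jaw=='v': z=side;x=np.cross(y,z)
    else: x=side if jaw=='h' else -side;z=np.cross(x,y)
    R1=Ro.from_matrix(np.column_stack([x,y,z]))
    d=R0.inv().apply(np.array(pos)-s['ee_pos']);r=(R0.inv()*R1).as_rotvec()
    print(np.round(d,4),np.round(r,4),"mm",np.linalg.norm(d)*1e3,"deg",np.degrees(np.linalg.norm(r)))
E
python3 -c "
from h import *
to([.40,.03,.24],9.5)"; python3 -m crank -h 2>&1 | head -5
```

```text
[-0.3955  0.0021  0.3703] [ 0.9819 -0.9832 -1.3388] mm 541.73605811884 deg 110.55725231674468
invalid input
```

```bash
r="-0.395 0.002 0.37 0.982 -0.983 -1.339"; python3 -m crank '-0.395 0.002 0.37 0.982 -0.983 -1.339; -0.395 0.002 0.37 0.982 -0.983 -1.339; -0.395 0.002 0.37 0.982 -0.983 -1.339; -0.395 0.002 0.37 0.982 -0.983 -1.339; -0.395 0.002 0.37 0.982 -0.983 -1.339; -0.395 0.002 0.37 0.982 -0.983 -1.339; -0.395 0.002 0.37 0.982 -0.983 -1.339; -0.395 0.002 0.37 0.982 -0.983 -1.339' 0.3 40
python3 -c "
from h import *
print(bot.get_obs()['q']);to([.40,.03,.24],9.5)"
```

```text
time: 0.9
ee_pos: [0.3906, -0.2263, 0.2624]
tcp_rot: [-66.2, -43.4, -36.8]
wrist_force: [-0.2, -0.5, 0.2]
opening: 0.0298
[-48.59143805 -48.48521546 -39.25975496  60.50766439  31.51753389
  79.97300934]
[-0.1215  0.008   0.2269] [ 0.3715 -0.4699 -0.6703] mm 257.4878769159644 deg 51.50429846402381
```

```bash
python3 -c "
from h import *
to([.45,.038,.24],9.5)"; python3 -m crank '-0.1 0.045 0.25 0.372 -0.47 -0.67; -0.1 0.045 0.25 0.372 -0.47 -0.67; -0.1 0.045 0.25 0.372 -0.47 -0.67; -0.1 0.045 0.25 0.372 -0.47 -0.67; -0.1 0.045 0.25 0.372 -0.47 -0.67; -0.1 0.045 0.25 0.372 -0.47 -0.67; -0.1 0.045 0.25 0.372 -0.47 -0.67'
python3 -c "
from h import *
print(bot.get_obs()['q']);to([.45,.038,.24],9.5)"
```

```text
[-0.0959  0.0449  0.2504] [ 0.3715 -0.4699 -0.6703] mm 271.85889961977637 deg 51.50429846402381
time: 1.6
ee_pos: [0.5513, -0.1293, 0.2854]
tcp_rot: [-81.7, -86.0, 2.4]
wrist_force: [0.5, -0.9, -1.3]
opening: 0.0297
[-32.49228689 -48.44428186 -65.80701454 -11.8869612   43.05673859
  86.84123029]
[-0.052  -0.0652  0.1827] [-0.0205 -0.0095 -0.0699] mm 200.83381621006774 deg 4.208024864482549
```

```bash
cat > kin.py <<'E'
from h import *
S=[([-63.08,5.009,10.04,95.10,0,90],[.2489,-.4902,.2416],[-90,.07,-63.08]),
([-48.591,-48.485,-39.260,60.508,31.518,79.973],[.3906,-.2263,.2624],[-66.2,-43.4,-36.8])]
s=bot.get_obs();S.append((s['q'],s['ee_pos'],s['tcp_rot']))
A=[];b=[]
def rows(q,yd):
    q=np.radians(q);e=np.array([np.cos(q[0]),np.sin(q[0]),0]);k=np.array([0,0,1.])
    D=lambda p:e*np.cos(p)-k*np.sin(p)   # p pitch down
    U=lambda p:e*np.sin(p)+k*np.cos(p)
    return np.column_stack([k,U(q[1]),D(q[1]),D(q[1]-q[2]),U(q[1]-q[2]),D(q[1]-q[2]+q[3]),yd])
for q,p,r in S:
    yd=Ro.from_euler('xyz',r,degrees=True).as_matrix()[:,1];A.append(rows(q,yd));b.append(p)
A=np.vstack(A);b=np.hstack(b)
x=np.linalg.solve(A.T@A+1e-5*np.eye(7),A.T@b)
print(np.round(x,3),np.round((A@x-b)*1e3,1))
E
python3 kin.py
```

```text
[ 0.16   0.42  -0.     0.519  0.036  0.145  0.274] [ 0.   0.  -0.   0.1  0.1  0.  -0.  -0.1 -0. ]
```

```bash
cat >> kin.py <<'E'
from scipy.optimize import least_squares
lo=np.array([-179,-48.2,-65.5,-126,-82.5]);hi=np.array([179,103.5,70.5,130,87])
def ydir(q):
    q=np.radians(q);e=np.array([np.cos(q[0]),np.sin(q[0]),0]);p=q[1]-q[2]+q[3];D=e*np.cos(p)-np.array([0,0,np.sin(p)])
    return np.cos(q[4])*D+np.sin(q[4])*np.array([-e[1],e[0],0])
def fk(q): y=ydir(q);return rows(q,y)@x,y
def ik(pos,head,pitch):
    h,p=np.radians([head,pitch]);y=np.array([np.cos(h)*np.cos(p),np.sin(h)*np.cos(p),-np.sin(p)])
    best=None
    for g in([0,5,-20,60,5],[0,-40,-40,60,0],[0,40,-50,0,0],[-30,0,-30,40,40],[30,0,-30,40,-40]):
        r=least_squares(lambda q:np.hstack([(fk(q)[0]-pos),.3*(fk(q)[1]-y)]),np.clip(g,lo,hi),bounds=(lo,hi),x_scale=30)
        if best is None or r.cost<best.cost:best=r
    return best.x,np.sqrt(2*best.cost)*1e3
if __name__=='__main__':
    for q,p,r in S: print(fk(q)[0]-p)
    for name,pos in(("rest",[.488,.045,.127]),("knob",[.515,.055,.075])):
        for head in(-22,9,36):
            for pitch in(0,20,30,40,50,60,70):
                q,e=ik(pos,head,pitch);print(name,head,pitch,q.round(0),round(e,1))
E
python3 kin.py
```

```text
[ 0.16   0.42  -0.     0.519  0.036  0.145  0.274] [ 0.   0.  -0.   0.1  0.1  0.  -0.  -0.1 -0. ]
[ 5.19420010e-06  5.22152256e-06 -1.11451451e-05]
[-2.47914834e-05 -1.17890224e-04 -8.09267795e-05]
[-4.39645683e-05 -7.00057123e-05 -6.34668835e-06]
rest -22 0 [ 39. -31. -65.  -6. -69.] 85.8
rest -22 20 [ 31. -48. -65.  19. -50.] 21.6
rest -22 30 [ 27. -48. -61.  30. -41.] 6.6
rest -22 40 [ 23. -44. -53.  41. -33.] 0.0
rest -22 50 [ 19. -37. -45.  50. -25.] 0.0
rest -22 60 [ 15. -29. -37.  58. -17.] 0.0
rest -22 70 [ 11. -21. -28.  66. -11.] 0.0
rest 9 0 [ -9. -48. -65.   5.  25.] 146.6
rest 9 20 [ -3. -48. -65.  11.  14.] 81.2
rest 9 30 [  0. -48. -60.  24.   9.] 57.9
rest 9 40 [  2. -48. -55.  37.   6.] 25.9
rest 9 50 [  3. -45. -50.  45.   4.] 0.0
rest 9 60 [  4. -35. -40.  54.   3.] 0.0
rest 9 70 [  4. -24. -31.  64.   2.] 0.0
rest 36 0 [-29. -29. -65.  -8.  72.] 74.3
rest 36 20 [-21. -47. -65.  19.  53.] 11.6
rest 36 30 [-18. -47. -60.  31.  44.] 0.0
rest 36 40 [-14. -41. -52.  42.  36.] 0.0
rest 36 50 [-10. -35. -44.  51.  27.] 0.0
rest 36 60 [ -5. -28. -36.  59.  19.] 0.0
rest 3
[... 236 characters left out ...]
 -47.  41. -25.] 0.0
knob -22 60 [ 15. -24. -39.  50. -18.] 0.0
knob -22 70 [ 12. -16. -30.  59. -11.] 0.0
knob 9 0 [   2.   49.  -65. -126.    8.] 77.8
knob 9 20 [  2. -48. -65.  13.   7.] 72.2
knob 9 30 [  3. -48. -65.  17.   5.] 31.2
knob 9 40 [  4. -48. -63.  25.   4.] 0.0
knob 9 50 [  5. -39. -53.  36.   3.] 0.0
knob 9 60 [  5. -29. -43.  46.   2.] 0.0
knob 9 70 [  5. -19. -33.  56.   1.] 0.0
knob 36 0 [ -22.   28.  -65. -104.   60.] 38.7
knob 36 20 [-19. -34. -65.   5.  51.] 19.4
knob 36 30 [-15. -38. -63.  18.  42.] 0.0
knob 36 40 [-11. -35. -55.  31.  34.] 0.0
knob 36 50 [ -7. -29. -46.  42.  26.] 0.0
knob 36 60 [ -4. -23. -38.  51.  19.] 0.0
knob 36 70 [ -0. -16. -30.  59.  12.] 0.0
```

```bash
cat >> kin.py <<'E'
T=np.radians(9.5);G=np.array([[np.cos(T),-np.sin(T)],[np.sin(T),np.cos(T)]]);K=np.array([.5327,.0533])
def gw(dx,dy,z): return np.array([*(K+G@[dx,dy]),z])   # offset from knob axis, grinder axes
E
python3 - <<'E' | tail -n +2
from kin import *
g=gw(-.025,0,.121);y=np.array([np.cos(T)*.643,np.sin(T)*.643,-.766])
for n,p in(("grasp",g),("hover",g-.08*y),("A",g-.08*y+[-.03,0,.06])):
    for pt in (50,55): print(n,p.round(3),pt,*ik(p,9.5,pt))
for j in 'hg': to(g-.08*y+[-.03,0,.06],9.5,50,j)
E
```

```text
grasp [0.508 0.049 0.121] 50 [  3.44270706 -41.13996756 -48.9369494   42.36089679   3.88929025] 3.6096692255959826e-09
grasp [0.508 0.049 0.121] 55 [  3.76657001 -36.09430736 -43.99354684  47.23565194   3.28487402] 4.015500575636562e-11
hover [0.457 0.041 0.182] 50 [  2.26543725 -48.2        -44.58357026  54.92570132   4.70112445] 7.382356449643721
hover [0.457 0.041 0.182] 55 [  2.79392843 -44.70100593 -41.31487678  58.57072454   3.84054383] 2.2240721192435203e-08
A [0.427 0.041 0.242] 50 [  2.40931497 -48.2        -36.72277786  64.46613143   4.67644952] 18.275852399114168
A [0.427 0.041 0.242] 55 [  3.10109012 -47.57612032 -35.72761996  67.01655841   3.66513808] 1.4754657131984162e-05
[-0.0513 -0.0871  0.1896] [ 0.6092 -1.4781  0.6455] mm 214.82765055489472 deg 98.78324711804561
[-0.0513 -0.0871  0.1896] [-0.6455  1.4782  0.6092] mm 214.82765055489472 deg 98.78963656848926
```

```bash
python3 -c "
from h import *
to([.427,.041,.242],9.5,58,'h')"; python3 -m crank '-0.02 -0.08 0.19 0.3 -0.7 0.3;-0.02 -0.08 0.19 0.3 -0.7 0.3;-0.02 -0.08 0.19 0.3 -0.7 0.3;-0.02 -0.08 0.19 0.3 -0.7 0.3;-0.02 -0.08 0.19 0.3 -0.7 0.3;-0.02 -0.08 0.19 0.3 -0.7 0.3' -1 60
python3 -c "
from h import *
print(bot.get_obs()['q']);to([.427,.041,.242],9.5,58,'h')"
```

```text
[-0.0516 -0.0873  0.1899] [ 0.7167 -1.4411  0.7531] mm 215.312264275576 deg 101.81317365696218
time: 2.2
ee_pos: [0.5239, -0.0162, 0.2712]
tcp_rot: [-139.5, -45.6, 82.2]
wrist_force: [0.5, 0.1, -0.0]
opening: 0.086
[-20.79374531 -48.53881156 -47.97769957  36.04283027  38.57535994
  29.39720949]
[ 0.0095 -0.0454  0.1066] [ 0.4076 -0.7373  0.4152] mm 116.26322313500567 deg 53.81507919757491
```

j6 is falling towards 0, as I want.

```bash
python3 -m crank '0.01 -0.07 0.09 0.4076 -0.737 0.415;0.01 -0.045 0.107 0.4076 -0.737 0.415;0.01 -0.045 0.107 0.4076 -0.737 0.415;0.01 -0.045 0.107 0.4076 -0.737 0.415;0.01 -0.045 0.107 0.4076 -0.737 0.415;0.01 -0.045 0.107 0.4076 -0.737 0.415;0.01 -0.045 0.107 0.4076 -0.737 0.415;0.01 -0.045 0.107 0.4076 -0.737 0.415'
python3 - <<'E'
from h import *
print(bot.get_obs()['q']);to([.427,.041,.242],9.5,58,'h')
c=vision.get_calibration('wrist');im=vision.camera('wrist');cv2.imwrite('pics/w1.png',im[:,:,::-1]);print(c)
import json;json.dump({k:np.array(v).tolist() for k,v in c.items()},open('w1.json','w'))
E
```

```text
time: 3.0
ee_pos: [0.4279, 0.0424, 0.2398]
tcp_rot: [-122.0, -0.5, 99.4]
wrist_force: [-0.4, -0.8, -0.9]
opening: 0.0852
[  3.35950233 -44.29511314 -33.35446198  69.07965934   3.61781641
  -4.82255581]
[-0.0013 -0.0025 -0.0002] [ 0.0007 -0.0068  0.0064] mm 2.7922609682122563 deg 0.5364722383098637
{'fx': 297.3186396354542, 'fy': 297.3186396354542, 'cx': 254.85753607245837, 'cy': 191.6995635068423, 'rvec': array([-1.60037657, -1.87960881, -0.85140542]), 'tvec': array([ 0.0253857 , -0.43343021, -0.01458433])}
```

View pics/w1.png

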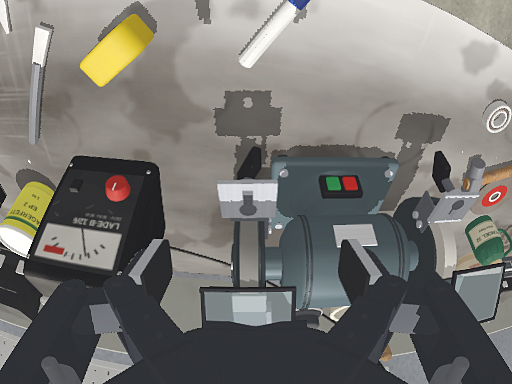

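Run:
```python
from h import *
im=cv2.imread('pics/w1.png')[135:305,195:315];cv2.imwrite('pics/w1c.png',cv2.resize(im,None,fx=5,fy=5,interpolation=cv2.INTER_CUBIC)[:600])
import json;c=json.load(open('w1.json'));R=cv2.Rodrigues(np.array(c['rvec']))[0];o=-R.T@np.array(c['tvec']);s=bot.get_obs()
print(o,"in tool",Ro.from_euler('xyz',s['tcp_rot'],degrees=True).inv().apply(o-s['ee_pos']))
```

```text
[0.29954585 0.02118253 0.31391475] in tool [ 0.00094053 -0.1319169   0.0706973 ]
```

View pics/w1c.png

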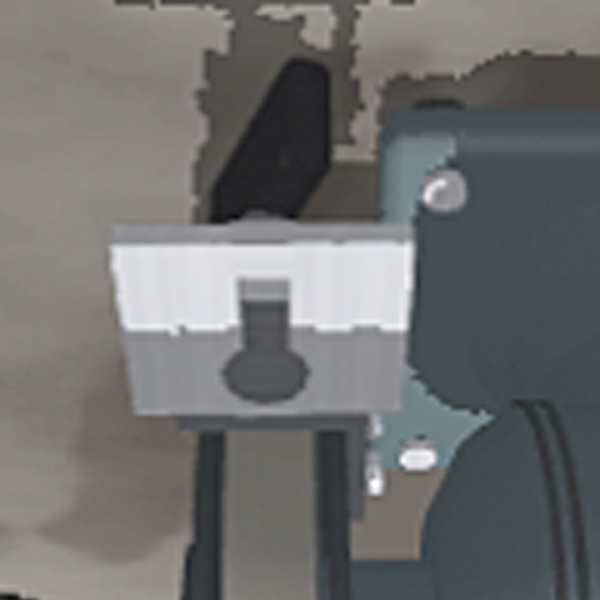

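```bash
python3 - <<'E' | tail -n +2
from kin import *
import json;c=json.load(open('w1.json'))
f=lambda u,v,z:onz('wrist',195+u/5-.4,135+v/5-.4,z,c)
P=[f(113,242,.128),f(412,242,.128),f(135,415,.128),f(403,412,.128)]
print(np.round(P,4),[np.linalg.norm(P[0]-P[1]),np.linalg.norm(P[2]-P[3]),np.linalg.norm(P[0]-P[2])])
print("dir",[np.degrees(np.arctan2(*(-(q-p))[[0,1]]*[-1,1])) for p,q in((P[0],P[1]),(P[2],P[3]))])
m=[(-.026,-.028),(-.026,.028),(.026,-.028),(.026,.028)]
t,o,R,e=fit(m,P);print("plate centre",o,np.degrees(t),(e*1e3).round(1))
b=f(265,373,.132);print("bolt",b,"front-bolt dist",(R.T@(b-o))+[.026,0])
# bar top corners
print("bar front tip", f(310,62,.09), f(272,190,.09))
E
```

```text
[[0.499  0.0208]
 [0.4906 0.0748]
 [0.5512 0.0289]
 [0.5415 0.0843]] [np.float64(0.054667702489333926), np.float64(0.05617082314958248), np.float64(0.05284649749718101)]
dir [np.float64(-171.15292822572658), np.float64(-170.04801055546307)]
plate centre [0.52055451 0.05219588] 9.548217937668667 [[-0.6  0.5]
 [ 0.3 -0.7]
 [ 0.4  0. ]
 [-0.1  0.1]]
bolt [0.52778999 0.05314946] front-bolt dist [ 0.03329342 -0.00025983]
bar front tip [0.48257893 0.05500712] [0.51853372 0.05294477]
```

```bash
python3 -c "
from h import *
to([.508,.0500,.123],9.5,58,'h')"
```

```text
[-0.006   0.1415 -0.0064] [ 0.0008 -0.0081  0.0059] mm 141.75235079231922 deg 0.5758896584427713
```

```bash
python3 -m crank '-0.006 0.04 -0.006 0 -0.008 0.006;-0.006 0.08 -0.006 0 -0.008 0.006;-0.006 0.11 -0.006 0 -0.008 0.006;-0.006 0.13 -0.006 0 -0.008 0.006;-0.006 0.1415 -0.006 0 -0.008 0.006;-0.006 0.1415 -0.006 0 -0.008 0.006'
python3 - <<'E'
from h import *
to([.508,.0500,.123],9.5,58,'h')
im=vision.camera('wrist');cv2.imwrite('pics/w2.png',im[:,:,::-1])
E
```

```text
time: 3.65
ee_pos: [0.5074, 0.0487, 0.1216]
tcp_rot: [-121.9, 0.1, 99.4]
wrist_force: [0.1, -0.0, 1.4]
opening: 0.0848
[ 0.0012 -0.0007 -0.0015] [-0.0013 -0.0003 -0.0019] mm 2.0337028566272384 deg 0.13393392447933594
```

View pics/w2.png

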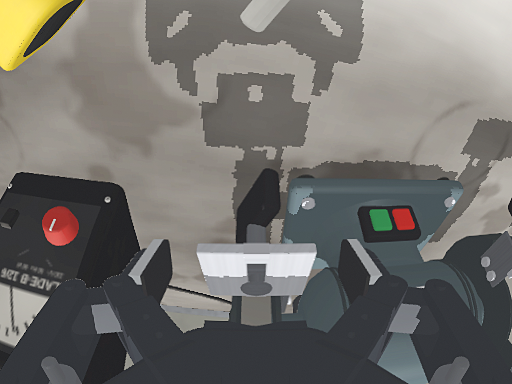

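```bash
python3 -m crank '0.001 -0.0007 -0.0015 0 0 0;0.001 -0.0007 -0.0015 0 0 0;0.001 -0.0007 -0.0015 0 0 0;0.001 -0.0007 -0.0015 0 0 0;0.001 -0.0007 -0.0015 0 0 0;0.001 -0.0007 -0.0015 0 0 0;0.001 -0.0007 -0.0015 0 0 0' 1 50
python3 - <<'E'
from h import *
s=bot.get_obs();print(s['wrist_force'],s['torque'],s['ee_pos'],s['opening'])
R0=Ro.from_euler('xyz',s['tcp_rot'],degrees=True);print("10mm grinder x in tool",R0.inv().apply([.01*np.cos(YAW),.01*np.sin(YAW),0]),"up",R0.inv().apply([0,0,.01]))
E
```

```text
time: 4.4
ee_pos: [0.5095, 0.0497, 0.1272]
tcp_rot: [-122.3, 0.3, 99.5]
wrist_force: [-1.0, -5.7, 4.7]
opening: 0.0543
[-1.02279197 -5.70828435  4.69775856] [-1.29627552  0.17048079 -0.47191324] [0.50949389 0.0497164  0.12719845] 0.05431201283092351
10mm grinder x in tool [ 8.44936318e-06  5.33730885e-03 -8.45653965e-03] up [-5.21648242e-05 -8.45640409e-03 -5.33727541e-03]
```

```bash
python3 -m crank '0 0.0021 -0.0034 0 0 0;0 0.0043 -0.0068 0 0 0;0 0.0064 -0.0101 0 0 0;0 0.0075 -0.0118 0 0 0;0 0.0085 -0.0135 0 0 0;0 0.0085 -0.0135 0 0 0'
cat > st.py <<'E'
from h import *
s=bot.get_obs();g=np.array([np.cos(YAW),np.sin(YAW),0]);l=np.array([-g[1],g[0],0])
p=s['ee_pos']-[.5327,.0533,0];f=s['wrist_force'];print("x,y,z mm",np.round([p@g*1e3,p@l*1e3,p[2]*1e3],2),"F along,left,up",np.round([f@g,f@l,f[2]],1),"open",round(s['opening'],4),"rot",s['tcp_rot'].round(1))
E
python3 st.py
```

```text
time: 5.0
ee_pos: [0.5254, 0.0524, 0.1272]
tcp_rot: [-122.3, 0.3, 99.5]
wrist_force: [0.2, -6.7, 3.2]
opening: 0.0546
x,y,z mm [ -7.34   0.3  127.17] F along,left,up [-0.9 -6.6  3.2] open 0.0546 rot [-122.3    0.3   99.5]
```

Run:
```python
from h import *
a=vision.camera('wrist')[:,:,::-1];b=vision.camera('top')[120:220,220:300,::-1]
cv2.imwrite('pics/v3.png',np.hstack([cv2.resize(a[190:320,130:380],(500,260)),cv2.resize(b[:,:],(208,260),interpolation=2)]))
```

```text
(no output)
```

View pics/v3.png

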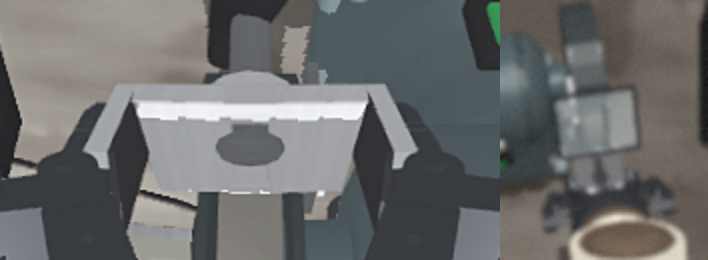

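The wrist view shows the plate gripped between the pads, and the bolt is now nearer its front edge, so the rest is moving with the hand. I'll creep on towards the stone.

```bash
python3 -m crank '0 0.0011 -0.0017 0 0 0;0 0.0021 -0.0034 0 0 0;0 0.0027 -0.0042 0 0 0;0 0.0027 -0.0042 0 0 0';python3 st.py
python3 -m crank '0 0.00027 -0.00042 0 0 0;0 0.00053 -0.00085 0 0 0;0 0.00053 -0.00085 0 0 0' >/dev/null;python3 st.py
python3 -m crank '0 0.00027 -0.00042 0 0 0;0 0.00053 -0.00085 0 0 0;0 0.00053 -0.00085 0 0 0' >/dev/null;python3 st.py
```

```text
time: 5.5
ee_pos: [0.5302, 0.0532, 0.1272]
tcp_rot: [-122.3, 0.3, 99.5]
wrist_force: [-2.3, -5.5, 5.4]
opening: 0.0543
x,y,z mm [ -2.43   0.3  127.19] F along,left,up [-3.2 -5.   5.4] open 0.0543 rot [-122.3    0.3   99.5]
x,y,z mm [ -1.69   0.28 127.16] F along,left,up [-6.  -4.3  8.4] open 0.0542 rot [-122.2    0.3   99.4]
x,y,z mm [ -1.43   0.3  127.1 ] F along,left,up [-17.4  -5.5  13.1] open 0.0541 rot [-122.2    0.3   99.4]
```

```bash
python3 -m crank '0 -0.0008 0.0012 0 0 0;0 -0.0018 0.0029 0 0 0;0 -0.0018 0.0029 0 0 0;0 -0.0018 0.0029 0 0 0' >/dev/null;python3 st.py
python3 - <<'E'
from h import *
import json
c=vision.get_calibration('wrist');a=vision.camera('wrist')[:,:,::-1]
json.dump({k:np.array(v).tolist() for k,v in c.items()},open('w4.json','w'))
cv2.imwrite('pics/w4.png',a);cv2.imwrite('pics/v4.png',cv2.resize(a[210:310,185:325],(770,550),interpolation=2))
E
```

```text
x,y,z mm [ -3.67   0.3  127.21] F along,left,up [ 0.1 -5.9  3. ] open 0.0546 rot [-122.3    0.3   99.5]
```

View pics/v4.png

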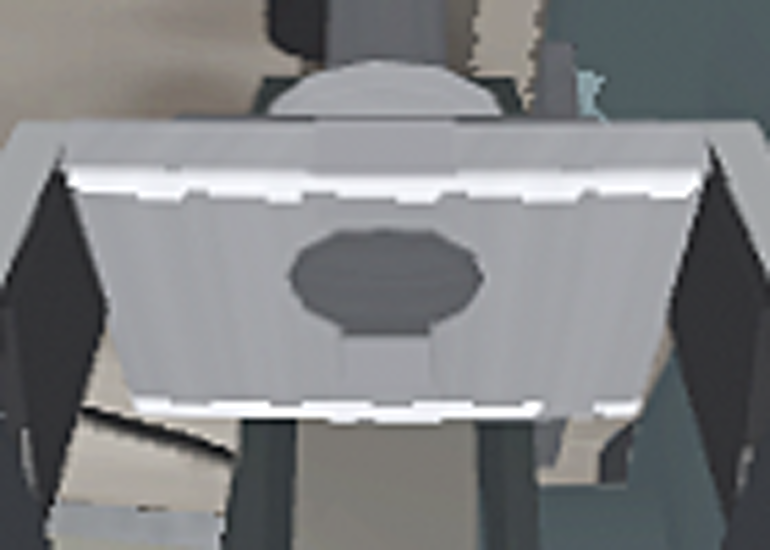

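```bash
python3 - <<'E' | tail -n +2
from kin import *
import json;c=json.load(open('w4.json'));c1=json.load(open('w1.json'))
f=lambda u,v,z:onz('wrist',185+u/5.5-.4,210+v/5.5-.4,z,c)
f1=lambda u,v,z:onz('wrist',195+u/5-.4,135+v/5-.4,z,c1)
gx=lambda p:np.round((G.T@(p-K))*1e3,1)
print("now front",gx(f(62,168,.128)),gx(f(712,168,.128)),"rear",gx(f(135,417,.128)),gx(f(640,414,.128)))
print("was front",gx(f1(113,242,.128)),gx(f1(412,242,.128)),"rear",gx(f1(135,415,.128)),gx(f1(403,412,.128)))
for z in(.128,.132,.136): print(z,"bolt rear/front edge now",gx(f(385,335,z)),gx(f(385,229,z)),"was",gx(f1(265,403,z)),gx(f1(265,343,z)))
E
```

```text
now front [-17.1 -26.7] [-17.6  28.4] rear [ 36.  -27.4] [34.4 29. ]
was front [-38.6 -26.5] [-38.   28.2] rear [ 14.2 -27.1] [13.8 29.1]
0.128 bolt rear/front edge now [13.7  0.7] [-7.7  0.7] was [10.2  0.3] [-9.3  0.7]
0.132 bolt rear/front edge now [5.6 0.7] [-14.7   0.8] was [4.9 0.5] [-14.2   0.9]
0.136 bolt rear/front edge now [-2.6  0.8] [-21.6   0.8] was [-0.3  0.6] [-19.1   1. ]
```

```bash
python3 -m crank '0 0 0 0 0 0;0 0 0 0 0 0;0 0 0 0 0 0;0 0 0 0 0 0' -1 >/dev/null; python3 st.py; python3 -m crank '0 -0.03 0 0 0 0;0 -0.07 0 0 0 0;0 -0.11 0 0 0 0;0 -0.14 0 0 0 0;0 -0.14 0 0 0 0'
python3 - <<'E'
from h import *
import json
print(bot.get_obs()['q'])
c=vision.get_calibration('wrist');a=vision.camera('wrist')[:,:,::-1]
json.dump({k:np.array(v).tolist() for k,v in c.items()},open('w5.json','w'))
cv2.imwrite('pics/w5.png',a);cv2.imwrite('pics/v5.png',cv2.resize(a[135:255,185:325],(700,600),interpolation=2))
E
```

```text
x,y,z mm [ -4.69   1.43 124.78] F along,left,up [-0.7  0.4 -0.5] open 0.0857 rot [-122.1    0.2   99.6]
time: 7.45
ee_pos: [0.4546, 0.0418, 0.2485]
tcp_rot: [-122.5, 0.2, 99.5]
wrist_force: [-0.2, -0.6, -0.3]
opening: 0.0854
[  3.37591397 -40.47259902 -30.87585614  67.26972651   3.12709818
  -5.31432132]
```

View pics/v5.png

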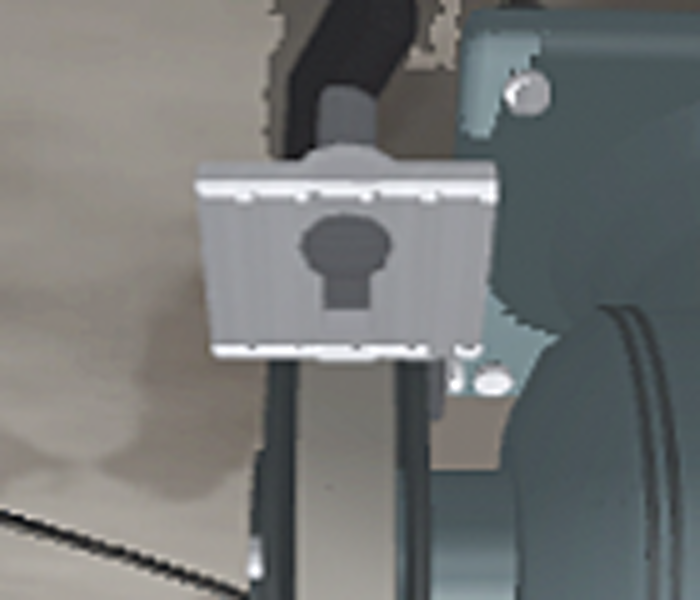

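```bash
python3 - <<'E' | tail -n +2
from kin import *
import json;c=json.load(open('w5.json'))
f=lambda u,v,z:onz('wrist',185+u/5-.4,135+v/5-.4,z,c)
gx=lambda p:np.round((G.T@(p-K))*1e3,1)
print("front",gx(f(195,181,.128)),gx(f(499,181,.128)),"rear",gx(f(215,355,.128)),gx(f(482,352,.128)))
for z in(.128,.131,.134): print(z,"bolt front,rear,left,right",gx(f(346,213,z)),gx(f(346,281,z)),gx(f(300,246,z)),gx(f(392,246,z)))
print("washer front z.116/.113",gx(f(350,143,.116)),gx(f(350,143,.113)))
print("neck-bar junction front z.09",gx(f(347,150,.09)),gx(f(347,88,.102)))
print("bar left edge pts z.09",gx(f(290,75,.09)),gx(f(290,150,.09)),gx(f(330,0,.09)), "right",gx(f(415,30,.09)),gx(f(375,95,.09)))
E
```

```text
front [-17.5 -27.1] [-17.8  28.8] rear [ 33.8 -26.9] [32.4 29. ]
0.128 bolt front,rear,left,right [-9.1  0.6] [10.1  0.6] [ 0.  -8.2] [-0.1  9.5]
0.131 bolt front,rear,left,right [-12.2   0.7] [6.7 0.6] [-3.2 -8. ] [-3.3  9.3]
0.134 bolt front,rear,left,right [-15.4   0.7] [3.3 0.7] [-6.5 -7.9] [-6.6  9.2]
washer front z.116/.113 [-15.9   1.3] [-13.    1.3]
neck-bar junction front z.09 [10.7  0.6] [-17.5   0.7]
bar left edge pts z.09 [-10.5 -11.1] [ 10.7 -11.7] [-30.   -2.7] right [-22.6  14.2] [-5.1  6.4]
```

```bash
python3 - <<'E' | tail -n +2
from kin import *
to(gw(-.05,0.0,.121),9.5,58,'h')
E
```

```text
[-0.0012  0.1209  0.0425] [ 0.0052  0.0023 -0.0025] mm 128.18290033392378 deg 0.3556779842187157
```

```bash
python3 -m crank '-0.001 0 0.0425 0 0 0;-0.001 0.04 0.0425 0 0 0;-0.001 0.08 0.0425 0 0 0;-0.001 0.11 0.0425 0 0 0;-0.001 0.121 0.0425 0 0 0;-0.001 0.121 0.0425 0 0 0' 1 50 >/dev/null; python3 st.py; python3 -m crank '0 0.0021 -0.0034 0 0 0;0 0.0043 -0.0068 0 0 0;0 0.0053 -0.0085 0 0 0;0 0.0058 -0.0093 0 0 0;0 0.0064 -0.0101 0 0 0;0 0.0064 -0.0101 0 0 0' >/dev/null; python3 st.py
```

```text
x,y,z mm [-51.52   0.45 115.59] F along,left,up [-0.5 -1.1  0.4] open -0.0003 rot [-1.218e+02  1.000e-01  9.960e+01]
x,y,z mm [-38.74   0.24 118.35] F along,left,up [ 0.5 -0.6 -0.6] open -0.0 rot [-122.1    0.2   99.5]
```

```bash
python3 -m crank '0 0.0011 -0.0017 0 0 0;0 0.0021 -0.0034 0 0 0;0 0.0032 -0.0051 0 0 0;0 0.0032 -0.0051 0 0 0' >/dev/null; python3 st.py
for i in 1 2 3 4; do python3 -m crank '0 0.0005 -0.0008 0 0 0;0 0.0005 -0.0008 0 0 0' >/dev/null; python3 st.py; done
```

```text
x,y,z mm [-32.58   0.24 118.18] F along,left,up [-0.3 -0.2 -0.2] open 0.0001 rot [-122.1    0.2   99.5]
x,y,z mm [-31.77   0.24 118.17] F along,left,up [-0.1  0.5  0.1] open 0.0 rot [-122.1    0.2   99.5]
x,y,z mm [-30.84   0.21 118.22] F along,left,up [-0.1 -0.2 -0.5] open 0.0001 rot [-122.1    0.2   99.5]
x,y,z mm [-29.88   0.24 118.23] F along,left,up [-0.3  0.4  0.1] open 0.0002 rot [-122.1    0.2   99.5]
x,y,z mm [-28.93   0.24 118.21] F along,left,up [ 0.  -0.7 -0.4] open -0.0002 rot [-122.1    0.2   99.5]
```

```bash
for i in 1 2 3 4 5 6 ; do python3 -m crank '0 0.0005 -0.0008 0 0 0;0 0.0005 -0.0008 0 0 0' >/dev/null; python3 st.py; done
```

```text
x,y,z mm [-28.13   0.22 118.07] F along,left,up [-1.4 -0.3 -0.6] open 0.0004 rot [-122.     0.2   99.5]
x,y,z mm [-27.43   0.22 117.8 ] F along,left,up [-4.8 -0.3  1.3] open 0.0001 rot [-122.     0.2   99.5]
x,y,z mm [-26.62   0.23 117.68] F along,left,up [-6.2  0.1  0.2] open -0.0 rot [-122.     0.2   99.5]
x,y,z mm [-26.21   0.23 117.47] F along,left,up [-12.3   0.8   3.7] open 0.0004 rot [-121.9    0.2   99.5]
x,y,z mm [-25.87   0.22 117.33] F along,left,up [-22.6   0.2   8. ] open 0.0001 rot [-121.8    0.2   99.5]
x,y,z mm [-25.53   0.19 117.22] F along,left,up [-30.9   0.3  12.7] open 0.0003 rot [-121.8    0.2   99.5]
```

```bash
python3 -m crank '0 -0.01 0.016 0 0 0;0 -0.03 0.016 0 0 0' >/dev/null
cat > w5pose.py <<'E'
from h import *
s=bot.get_obs();R0=Ro.from_euler('xyz',s['tcp_rot'],degrees=True);R1=Ro.from_euler('xyz',[-122.5,.2,99.5],degrees=True)
print(R0.inv().apply(np.array([.4546,.0418,.2485])-s['ee_pos']).round(4),(R0.inv()*R1).as_rotvec().round(4),s['time'])
E
python3 w5pose.py
```

```text
[ 0.0009 -0.1112 -0.0402] [-0.0115  0.0001  0.0011] 11.3
```

```bash
python3 -m crank '0.001 -0.05 0 -0.0115 0 0;0.001 -0.09 -0.02 -0.0115 0 0;0.001 -0.111 -0.04 -0.0115 0 0;0.001 -0.111 -0.04 -0.0115 0 0;0.001 -0.111 -0.04 -0.0115 0 0;0.001 -0.111 -0.04 -0.0115 0 0' -1 50 | head -3
cat > snap.py <<'E'
from h import *
import json,sys
n=sys.argv[1]
c=vision.get_calibration('wrist');a=vision.camera('wrist')[:,:,::-1]
json.dump({k:np.array(v).tolist() for k,v in c.items()},open(n+'.json','w'));cv2.imwrite(f'pics/{n}.png',a)
E
python3 snap.py w6
cat > edge.py <<'E'
# subpixel rear/front edge rows of plate columns near centre, as grinder x relative K
from kin import *
import json,sys
for n in sys.argv[1:]:
    a=cv2.cvtColor(cv2.imread(f'pics/{n}.png'),cv2.COLOR_BGR2GRAY).astype(float);c=json.load(open(n+'.json'))
    out=[]
    for side in(-.022,-.018,-.015,.015,.018,.022):
        xs=np.arange(-.035,-.005,.0002);P=[gw(x,side,.128) for x in xs]
        uv=np.array([project('wrist',p,c) for p in P],np.float32)
        pr=cv2.remap(a.astype(np.float32),uv[:,0].copy().reshape(1,-1),uv[:,1].copy().reshape(1,-1),cv2.INTER_LINEAR)[0]
        g=np.gradient(cv2.GaussianBlur(pr.reshape(1,-1),(0,0),3)[0]);out.append(xs[np.argmax(g)]*1e3)
    print(n,np.round(out,1),round(np.median(out),2))
E
python3 edge.py w5 w6 | tail -2
```

```text
time: 11.9
ee_pos: [0.4554, 0.042, 0.2491]
tcp_rot: [-122.6, 0.2, 99.5]
w5 [-17.8 -17.8 -17.8 -18.  -18.  -18. ] -17.9
w6 [-16.  -16.  -16.2 -16.  -16.4 -16.2] -16.1
```

```bash
python3 - <<'E' | tail -n +2
from kin import *
to(gw(-.003,0.0003,.125),9.5,58,'h')
E
```

```text
[-0.0011  0.1449  0.0035] [ 0.0105  0.0021 -0.002 ] mm 144.91089584648128 deg 0.6259613763956083
```

```bash
python3 -m crank '-0.001 0.04 0.0035 0.01 0 0;-0.001 0.08 0.0035 0.01 0 0;-0.001 0.11 0.0035 0.01 0 0;-0.001 0.135 0.0035 0.01 0 0;-0.001 0.145 0.0035 0.01 0 0;-0.001 0.145 0.0035 0.01 0 0' >/dev/null; python3 st.py; python3 -m crank '0 0 0 0 0 0;0 0 0 0 0 0;0 0 0 0 0 0;0 0 0 0 0 0;0 0 0 0 0 0;0 0 0 0 0 0;0 0 0 0 0 0' 1 50 >/dev/null; python3 st.py
```

```text
x,y,z mm [ -3.22   0.37 124.31] F along,left,up [-0.3  0.1 -0.2] open 0.0856 rot [-121.9    0.2   99.5]
x,y,z mm [ -2.01   0.17 128.57] F along,left,up [-5.6  0.2  6.7] open 0.0544 rot [-122.3    0.2   99.5]
```

```bash
python3 -m crank '0 -0.0007 0.0011 0 0 0;0 -0.0014 0.0022 0 0 0;0 -0.0014 0.0022 0 0 0' >/dev/null; python3 st.py
```

```text
x,y,z mm [ -4.05   0.18 128.64] F along,left,up [ 2.  -0.4  6.8] open 0.0543 rot [-122.4    0.2   99.5]
```

```bash
python3 -m crank '0 -0.0002 0.0002 0 0 0;0 -0.0002 0.0002 0 0 0' >/dev/null; python3 st.py;  python3 -m crank '0 0 0 0 0 0;0 0 0 0 0 0;0 0 0 0 0 0;0 0 0 0 0 0' -1 >/dev/null; python3 st.py; python3 -m crank '0 -0.03 0 0 0 0;0 -0.07 0 0 0 0;0 -0.11 0 0 0 0;0 -0.14 0 0 0 0;0 -0.14 0 0 0 0' | head -3;python3 snap.py w7; python3 edge.py w5 w6 w7|tail -3
```

```text
x,y,z mm [ -4.23   0.19 128.63] F along,left,up [3.4 0.2 5.4] open 0.0541 rot [-122.4    0.2   99.5]
x,y,z mm [ -5.61   0.27 126.14] F along,left,up [-1.1  0.5 -0.7] open 0.085 rot [-122.1    0.2   99.5]
time: 14.65
ee_pos: [0.4539, 0.0406, 0.2501]
tcp_rot: [-122.5, 0.2, 99.5]
w5 [-17.8 -17.8 -17.8 -18.  -18.  -18. ] -17.9
w6 [-16.  -16.  -16.2 -16.  -16.4 -16.2] -16.1
w7 [-18.2 -18.2 -18.2 -18.4 -18.4 -18.4] -18.3
```

```bash
cat >> kin.py <<'E'
AX=gw(-.0021,.0008,0)
def kn(rad,pitch,t=.020,z=.078,back=0.):
    "TCP position and heading to hold the bar at knob reading rad"
    h=9.5+np.degrees(rad-.55);a,p=np.radians([h,pitch]);d=np.array([np.cos(a),np.sin(a),0])
    y=d*np.cos(p)-np.array([0,0,np.sin(p)])
    return AX-t*d+[0,0,z]+(.008-back)*y,h
E
python3 - <<'E' | tail -n +2
from kin import *
for pt in(42,45,48):
  for r in(0,.3,.55,.8,1.1):
    p,h=kn(r,pt);q,e=ik(p,h,pt);print(pt,r,p.round(3),round(h,1),q.round(0),round(e,1))
  p,h=kn(0,pt,back=.08);q,e=ik(p,h,pt);print(pt,'back',p.round(3),round(h,1),q.round(0),round(e,1))
p,h=kn(0,45,back=.09);to(p,h,45,'h')
E
```

```text
42 0 [0.517 0.059 0.073] -22.0 [ 22. -39. -54.  36. -31.] 0.0
42 0.3 [0.516 0.055 0.073] -4.8 [ 13. -48. -60.  32. -13.] 1.4
42 0.55 [0.517 0.051 0.073] 9.5 [  3. -48. -60.  32.   5.] 6.4
42 0.8 [0.518 0.048 0.073] 23.8 [ -6. -45. -58.  33.  22.] 0.0
42 1.1 [0.52  0.045 0.073] 41.0 [-14. -34. -51.  40.  37.] 0.0
42 back [0.462 0.081 0.126] -22.0 [ 30. -47. -53.  50. -36.] 0.0
45 0 [0.517 0.059 0.072] -22.0 [ 21. -37. -52.  39. -29.] 0.0
45 0.3 [0.516 0.055 0.072] -4.8 [ 12. -46. -57.  35. -12.] 0.0
45 0.55 [0.516 0.051 0.072] 9.5 [  3. -47. -58.  34.   4.] 0.0
45 0.8 [0.517 0.048 0.072] 23.8 [ -5. -43. -56.  36.  20.] 0.0
45 1.1 [0.52  0.044 0.072] 41.0 [-12. -32. -49.  43.  35.] 0.0
45 back [0.465 0.08  0.129] -22.0 [ 28. -45. -50.  52. -33.] 0.0
48 0 [0.517 0.059 0.072] -22.0 [ 20. -36. -50.  42. -27.] 0.0
48 0.3 [0.516 0.055 0.072] -4.8 [ 12. -43. -55.  38. -11.] 0.0
48 0.55 [0.516 0.051 0.072] 9.5 [  4. -44. -55.  37.   4.] 0.0
48 0.8 [0.517 0.048 0.072] 23.8 [ -4. -41. -53.  39.  18.] 0.0
48 1.1 [0.519 0.044 0.072] 41.0 [-11. -31. -47.  46.  32.] 0.0
48 back [0.467 0.079 0.132] -22.0 [ 26. -43. -48.  54. -30.] 0.0
[0.0415 0.1    0.0503] [-0.214   0.4326  0.342 ] mm 119.39228599881977 deg 33.89379716557188
```

```bash
python3 - <<'E' | tail -n +2
from kin import *
p,h=kn(0,46,back=.09);to(p,h,46,'h')
E
python3 -m crank '0.0415 0.099 0.05 -0.20 0.426 0.33;0.0415 0.099 0.05 -0.20 0.426 0.33;0.0415 0.099 0.05 -0.20 0.426 0.33;0.0415 0.099 0.05 -0.20 0.426 0.33;0.0415 0.099 0.05 -0.20 0.426 0.33;0.0415 0.099 0.05 -0.20 0.426 0.33' 0 50
python3 snap.py w8
python3 - <<'E' | tail -n +2
from kin import *
p,h=kn(0,46,back=.09);to(p,h,46,'h');p,h=kn(0,46);to(p,h,46,'h')
E
```

```text
[0.0409 0.0996 0.0491] [-0.197   0.4354  0.3382] mm 118.35559509679031 deg 33.54462579148602
time: 15.3
ee_pos: [0.4571, 0.0837, 0.1335]
tcp_rot: [-133.8, 0.2, 69.0]
wrist_force: [1.0, 0.4, 0.2]
opening: 0.0426
[ 0.0001 -0.0006 -0.0031] [-0.0027  0.0126  0.01  ] mm 3.171827996532181 deg 0.9358801048298704
[-0.0008  0.0894 -0.0034] [-0.0027  0.0126  0.01  ] mm 89.44758859276223 deg 0.9358801048298704
```

View pics/w8.png

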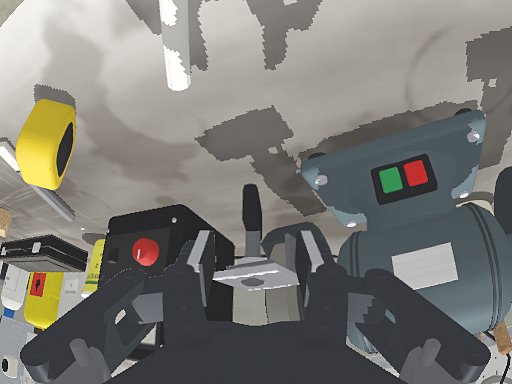

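```bash
python3 - <<'E' | tail -n +2
from kin import *
import json;c=json.load(open('w8.json'))
d=np.array([np.cos(np.radians(-22)),np.sin(np.radians(-22)),0]);n=np.array([-d[1],d[0],0])
for t in(-.025,.025):
  for s in(-.006,.006):
    for z in(.056,.09): print(t,s,z,np.round(project('wrist',AX+t*d+s*n+[0,0,z],c),0))
a=cv2.cvtColor(cv2.imread('pics/w8.png'),cv2.COLOR_BGR2GRAY)
for v in(190,200,210,220,230,240): 
    r=np.where(a[v,225:285]<55)[0]+225; print(v,r.min() if len(r) else None,r.max() if len(r) else None)
E
```

```text
-0.025 -0.006 0.056 [245. 180.]
-0.025 -0.006 0.09 [244. 220.]
-0.025 0.006 0.056 [260. 180.]
-0.025 0.006 0.09 [261. 220.]
0.025 -0.006 0.056 [246. 209.]
0.025 -0.006 0.09 [245. 243.]
0.025 0.006 0.056 [259. 209.]
0.025 0.006 0.09 [259. 243.]
190 243 257
200 243 258
210 243 260
220 243 261
230 247 274
240 225 228
```

```bash
python3 -m crank '-0.001 0.03 -0.0034 -0.003 0.0126 0.01;-0.001 0.06 -0.0034 -0.003 0.0126 0.01;-0.001 0.08 -0.0034 -0.003 0.0126 0.01;-0.001 0.0894 -0.0034 -0.003 0.0126 0.01;-0.001 0.0894 -0.0034 -0.003 0.0126 0.01' >/dev/null; python3 st.py;python3 -m crank '0 0 0 0 0 0;0 0 0 0 0 0;0 0 0 0 0 0;0 0 0 0 0 0;0 0 0 0 0 0' 1 80 >/dev/null; python3 st.py
cat > arc.py <<'E'
from kin import *
import sys
s=bot.get_obs();R0=Ro.from_euler('xyz',s['tcp_rot'],degrees=True)
print("torque",s['torque'].round(2),"q",s['q'].round(0))
for a in map(float,sys.argv[1:]):   # rotate by a rad CCW about AX
    Q=Ro.from_rotvec([0,0,a]);p=AX.copy();p[2]=s['ee_pos'][2]
    d=R0.inv().apply(p+Q.apply(s['ee_pos']-p)-s['ee_pos']);r=(R0.inv()*Q*R0).as_rotvec();print(a,*d.round(4),*r.round(3))
E
python3 arc.py .12 .24 .36 .48 .6 | tail -n +2
```

```text
x,y,z mm [-14.72   6.55  72.07] F along,left,up [-0.7  0.4 -1. ] open 0.0426 rot [-134.    -0.    67.7]
x,y,z mm [-14.68   7.9   73.93] F along,left,up [-6.4 -2.   4.6] open 0.0107 rot [-1.342e+02 -1.000e-01  6.780e+01]
torque [-0.34  0.91 -0.72] q [ 21. -32. -50.  36. -28.  34.]
0.12 -0.0017 0.0001 -0.0001 0.0 -0.086 -0.084
0.24 -0.0034 0.0004 -0.0004 0.0 -0.172 -0.167
0.36 -0.0051 0.0008 -0.0008 0.0 -0.258 -0.251
0.48 -0.0066 0.0013 -0.0014 0.0 -0.344 -0.335
0.6 -0.0081 0.002 -0.002 0.001 -0.43 -0.418
```

```bash
python3 -m crank '-0.0009 0 0 0 -0.043 -0.042;-0.0017 0.0001 -0.0001 0 -0.086 -0.084;-0.0026 0.0002 -0.0002 0 -0.129 -0.125;-0.0034 0.0004 -0.0004 0 -0.172 -0.167;-0.0042 0.0006 -0.0006 0 -0.215 -0.209;-0.0051 0.0008 -0.0008 0 -0.258 -0.251;-0.0051 0.0008 -0.0008 0 -0.258 -0.251' >/dev/null; python3 st.py; python3 arc.py .12 .24 .36 .45| tail -n +2
```

```text
x,y,z mm [-16.52   2.7   73.92] F along,left,up [-9.7  2.1  4.2] open 0.0107 rot [-1.342e+02 -1.000e-01  8.850e+01]
torque [-0.05  1.34 -0.02] q [ 10. -42. -57.  31.  -8.   8.]
0.12 -0.0017 0.0001 -0.0002 0.0 -0.086 -0.084
0.24 -0.0034 0.0004 -0.0005 0.0 -0.172 -0.167
0.36 -0.0051 0.0009 -0.0009 0.001 -0.258 -0.251
0.45 -0.0062 0.0013 -0.0013 0.001 -0.322 -0.314
```

```bash
python3 -m crank '-0.0009 0 0 0 -0.043 -0.042;-0.0017 0.0001 -0.0001 0 -0.086 -0.084;-0.0026 0.0002 -0.0002 0 -0.129 -0.125;-0.0034 0.0004 -0.0004 0 -0.172 -0.167;-0.0042 0.0006 -0.0006 0 -0.215 -0.209;-0.0051 0.0008 -0.0008 0 -0.258 -0.251;-0.0051 0.0008 -0.0008 0 -0.258 -0.251' >/dev/null; python3 st.py; python3 arc.py .12 .24 .28| tail -n +2
```

```text
x,y,z mm [-16.34  -2.66  73.86] F along,left,up [-17.1  -0.4  10.8] open 0.0107 rot [-1.342e+02 -1.000e-01  1.091e+02]
torque [-0.37  1.56  0.37] q [ -3. -40. -55.  32.  15. -16.]
0.12 -0.0017 0.0002 -0.0002 0.0 -0.086 -0.084
0.24 -0.0034 0.0005 -0.0005 0.0 -0.172 -0.167
0.28 -0.004 0.0006 -0.0006 0.0 -0.201 -0.195
```

```bash
python3 -m crank '-0.0009 -0.0003 0.0003 0 -0.043 -0.042;-0.0017 -0.0005 0.0005 0 -0.086 -0.084;-0.0026 -0.0005 0.0005 0 -0.129 -0.125;-0.0034 -0.0003 0.0003 0 -0.172 -0.167;-0.0042 -0.0001 0.0001 0 -0.215 -0.209;-0.0042 -0.0001 0.0001 0 -0.215 -0.209' >/dev/null; python3 st.py; python3 arc.py .05| tail -n +2
```

```text
x,y,z mm [-15.02  -6.87  73.89] F along,left,up [-6.9 -2.1  6.5] open 0.0104 rot [-1.343e+02 -1.000e-01  1.263e+02]
torque [-0.2   0.52  0.23] q [-11. -30. -49.  38.  31. -37.]
0.05 -0.0007 0.0 -0.0001 0.0 -0.036 -0.035
```

```bash
python3 -m crank '0 0 0 0 0 0;0 0 0 0 0 0;0 0 0 0 0 0;0 0 0 0 0 0' 0 >/dev/null; python3 st.py; python3 -m crank '0 -0.03 0 0 0 0;0 -0.06 0 0 0 0;0 -0.09 0 0 0 0;0 -0.09 0 0 0 0' >/dev/null; python3 st.py; python3 snap.py w9
python3 - <<'E'
from kin import *
to([.4546,.0418,.2485],9.5,57.5,'h')
E
```

```text
x,y,z mm [-15.72  -6.06  72.67] F along,left,up [-0.8  0.9 -0.3] open 0.0429 rot [-1.342e+02 -1.000e-01  1.262e+02]
x,y,z mm [-71.54 -35.98 140.68] F along,left,up [ 0.3 -0.4 -0.4] open 0.0423 rot [-1.344e+02  1.000e-01  1.261e+02]
[ 0.157  0.408 -0.     0.52   0.034  0.127  0.274] [-0.   0.  -0.   0.   0.1  0.2 -0.  -0.1 -0.2]
[ 0.0366 -0.0716 -0.0837] [0.2028 0.3652 0.2888] mm 116.02390699140979 deg 29.09588685600685
```

View pics/w9.png

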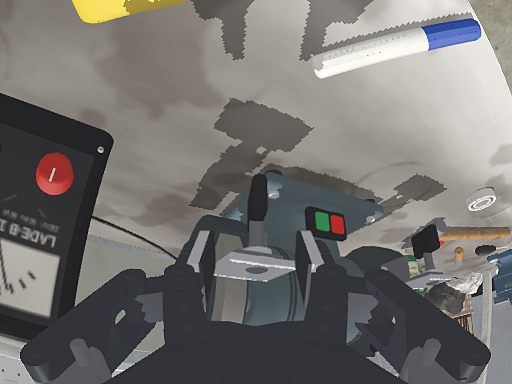

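The bar, at (258,200), now nearly lines up with the hand, turned back a few degrees as the spring-back to about 0.88 would give. I'll check the rest's position again from the reference pose.

```bash
python3 -m crank '0.0366 -0.0716 -0.0837 0.203 0.365 0.289;0.0366 -0.0716 -0.0837 0.203 0.365 0.289;0.0366 -0.0716 -0.0837 0.203 0.365 0.289;0.0366 -0.0716 -0.0837 0.203 0.365 0.289;0.0366 -0.0716 -0.0837 0.203 0.365 0.289;0.0366 -0.0716 -0.0837 0.203 0.365 0.289' -1 | head -3; python3 snap.py w10; python3 edge.py w6 w7 w10 | tail -3
python3 - <<'E'
from h import *
import json
cv2.imwrite('pics/v10.png',cv2.resize(cv2.imread('pics/w10.png')[115:235,185:325],(700,600),interpolation=2))
E
```

```text
time: 19.8
ee_pos: [0.4544, 0.0432, 0.2451]
tcp_rot: [-122.2, -0.1, 99.8]
w6 [-16.  -16.  -16.2 -16.  -16.4 -16.2] -16.1
w7 [-18.2 -18.2 -18.2 -18.4 -18.4 -18.4] -18.3
w10 [-18.2 -18.2 -18.2 -18.2 -18.2 -18.2] -18.2
```

View pics/v10.png

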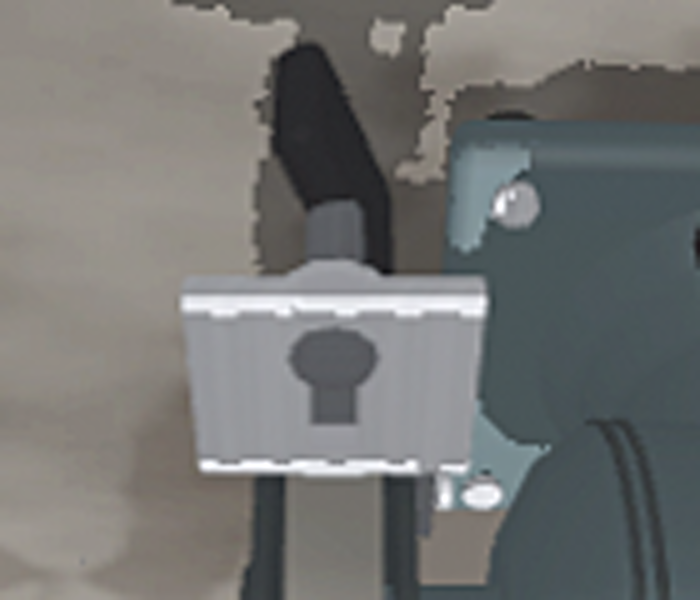

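```bash
python3 -c "
from workcell import bot
bot.job_done();print(bot.get_obs()['time'])"
```

```text
the job is handed in; nothing more can be done
the job is handed in; nothing more can be done
```

The rest is set about 2.1 mm from the stone and clamped, and I handed the job in at about 20 s with the arm clear. `job_done()` gives no verdict.

**Rest:** I gripped it by its side edges and slid it to the stone by feel, then drew it back. To check the gap I pushed it to the stone again with shut fingers. The force rose to about 31 N there, and I took a reference picture of that position. I then drew it back and let go. Against the reference, the gap was 2.2 mm before clamping and 2.1 mm after.

**Clamp:** I gripped the bar knob and turned it about 1.02 rad counter-clockwise, then let go. The last pictures show the bar turned to the other side and sprung back a few degrees, as expected near 0.88. I could not measure the bolt force itself; I take it as tight from the turn and the spring-back.

**Checks that disagreed:** My first position from the top camera put the knob axis about 2 mm too far back. Camera estimates of the gap alone ranged from under 1 mm to about 4 mm, which is why I relied on touching the stone. I did not measure the loose items on the bench at the end. None of the moves went near them, and no unexpected contact forces showed.

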